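# Swing-head press: index over the capped unit and hold the ram down

## Task

Bring the press head over the capped unit: lift the sprung index knob, swing the head round until the ram stands above the unit that has its cap on, and let the index pin drop fully into the notch there. Then press the ram's round cap down about 14 mm from its rest position, never to the end of its stroke, and keep it there for at least four seconds while the bond takes; finish with the robot still holding it down. Keep both units upright in their nests and leave everything else on the bench and on the press plate where it is.

Things in the scene. Friction and masses are not known exactly. Their poses are not given: they have to be found in the camera images.
- press: Fixed press: round dark base plate 280 mm across, 12 mm thick. Origin on the head's vertical pivot axis at bench level; its x axis is the ram's parked direction. An aluminium index quadrant (top 75 mm above the bench) with three radial notches stands on the -x side; two black ring nests, 90 mm from the pivot axis, stand at +0.95 and -0.95 rad from x.
- head (a joint): Turn of the head about the pivot, rad: 0 parked, as at the start; positive counter-clockwise from above; range -1.1 to 1.1. Grey bar 225 x 32 x 25 mm, top 115 mm above the bench, ram 90 mm from the pivot on one end, index knob 100 mm from it on the opposite end. Notches at -0.95, 0, +0.95 (play 0.02); the outer ones put the ram over a nest. Turns easily with the pin out.
- plunger (a joint): Lift of the index plunger, m: 0 down in a notch, 0.018 fully up. The pin clears the notches above 0.009 (it then rests on the quadrant if let go between notches). Its spring pushes it down, about 4 N to start and 6 N fully up; round pin end, 10 mm pin in 14 mm wide notches.
- knob_grip (a point): Point to grip on the black index knob (vertical cylinder 30 mm in diameter, 28 mm tall, over the bar end opposite the ram): on its axis, 13 mm below its top face, 25 mm above the bar when down (140 mm above the bench). Moves with the knob.
- ram (a joint): Downward travel of the ram, m: 0 at rest, 0.024 fully down. Sprung back up: about 3 N to start it, then about 0.15 N per mm, and once its rubber foot meets the unit (about 8 mm down when over the capped unit) a further 3 N plus 0.6 N per mm. About 12 N at 14 mm.
- ram_top (a point): Centre of the flat top of the ram's black round cap (40 mm in diameter, 12 mm thick, on a thin stem), 155 mm above the bench at rest, moves with the ram, on the ram's vertical axis.
- capped_top (a point): Centre of the top of the capped unit: upright white plastic cylinder 32 mm in diameter with a closed rounded white cap 34 mm wide, 55 mm tall in all, standing loose in one of the two nests (floor 12 mm above the bench). Which nest varies.
- open_top (a point): Centre of the rim of the open unit: the same white tube, 46 mm tall, without a cap (open hole 25 mm across), in the other nest. Not to be pressed.
- spare_cap_mid (a point): Bystander: centre of a loose white cap 34 mm across, 10 mm high, lying on the base plate between the nests.
- driver_grip (a point): Bystander: handle of a screwdriver, 180 mm long, lying on the bench.
- dropper_mid (a point): Bystander: centre of a small standing white bottle, 32 mm across, 85 mm tall.
- pack_mid (a point): Bystander: centre of a blue flat case 150 x 60 x 28 mm.
- gauge_mid (a point): Bystander: centre of a flat steel gauge, 175 mm long, lying on the bench.
- tray_mid (a point): Bystander: centre of a shallow open yellow tray 160 x 220 x 45 mm.
There are look-alikes about, which are no part of the job. Leave any turquoise look-alike of the part that bears open_top alone.

How it is judged:
By the outcome, as a careful person would: the job done as asked, in the order asked, and still so for the second after the job is handed in, while the arm keeps its last pose, push and grip.
It also fails if it takes over 56 s, if anything falls off the work surface, if the arm or the gripper's body presses on something with over 40 N, if the wrist force passes 120 N, or if a joint passes its speed limit or range.

## Robot

A 7-joint arm with a two-finger parallel gripper is mounted at the origin on the work surface. World frame = base frame: x ahead of the robot, y to its left, z up, the work surface at z = 0. Lengths are in m, angles in rad, forces in N, time in s.
With the tool pointing down it reaches from about 0.425 to 0.95 m from the base axis. Payload 4.7 kg.
Tool frame: the origin (TCP) lies on the centre line of the jaws, within the pads' length; the fingertips stand robot.nose_length ahead of it and the grasp point (between the pads) lies 8 mm behind it (robot.nose_length is the distance from the TCP to the fingertips, in m); z points along the fingers, y is the line along which they close (so a half turn about z gives the same grasp; the last joint's range is limited). The gripper opens to 85 mm and grips with 20 to 120 N. Pads are 22 mm wide; open, the fingers measure 114 mm over their backs; the gripper's body (76 mm by 85 mm) begins 54 mm behind the grasp point. The pads swing forward as they close: fully open they stand 13 mm farther back than shut.
Start: joints at [-1.29, 0.469, -0.049, 1.532, 0.024, 1.141, -0.082], TCP at [0.206, 0.643, 0.242] pointing down, gripper open.
Joint ranges: [-2.59, 2.59], [-0.33, 1.99], [-1.39, 1.29], [0.1, 2.45], [-1.04, 4.18], [0.21, 1.99], [-2.66, 2.66]. Speed limits (rad/s): [2.57, 2.57, 3.14, 3.14, 3.14, 3.14, 3.14].

## Interface

Orientations are given as [roll, pitch, yaw] about the fixed x, y, z axes, in that order (R = Rz(yaw) Ry(pitch) Rx(roll)).
In Python, from plant import robot gives the robot as it stands. Calls block until the motion is done:
- robot.goto(position, orientation): joint-space move of the TCP to a pose.
- robot.move_straight(position, vel=0.15, attitude=None, contact_N=None): straight line of the TCP; attitude=None keeps the orientation; vel is the mean speed in m/s. With contact_N (N) it stops when the force on the tool has changed by that much, and returns True; else False.
- robot.move_joints(angles): joint-space move.
- robot.grip(opening, strength=None): opening from 0.0 (shut) to 1.0 (fully open); strength is the grip in N (None keeps the last); returns when the fingers have stopped.
- robot.sleep(seconds).
- robot.inverse_kinematics(position, orientation): joint angles nearest the present ones, or None.
- robot.sense(): the state.
- robot.grab_frame(name): name is "side" or "top"; returns a dict with "image" (400x640x3 uint8, red, green, blue), "range_z" (400x640 float32, m along the optical axis (not along the pixel's ray), 0 where there is no reading), "fx", "fy", "cx", "cy" (pixels), "R" (3x3) and "t" (3): a world point X has camera coordinates R X + t. Camera axes: x right, y down, z forward; pixel columns grow to the right and rows downward; lengths in m; the calibration is good to about 2 mm. A picture is of the moment at which its call begins.
A pose or a line that the arm cannot do raises robot.IKError and nothing moves.
- robot.close_job(): hands the job in; it is judged then, once.
The state is a dict: "t": time; "joint_pos": joint angles; "joint_velocities": joint speeds; "effort": joint torques, N m; "tcp_pos": TCP position; "tcp_rot": TCP orientation; "wrist_force": force on the tool from outside, world axes, zero at the start; "torque": the same for the moment, N m; "opening": opening from 0.0 (shut) to 1.0 (fully open); "gripper_force": force on a finger pad.
Only numpy, scipy, OpenCV 4.12 (cv2) and the standard library are available. Lean on these libraries where they do the work, as an engineer would, in place of code of your own. Each camera call takes 0.05 s, during which the arm holds its last target. There are 200 camera calls.

## Working session

There is one attempt and no reset: what is moved stays moved. The work goes in short steps, each a Python script; the robot and the scene stay as the last script left them, time stands still between calls to the robot, and variables do not carry over. Pictures are saved under pics/ and viewed, at most 10 in all, crops included, and the job is handed in when it is done.

```bash
mkdir -p pics; python3 - <<'E'
from plant import robot
import numpy as np,cv2
for n in("top","side"):
    f=robot.grab_frame(n); cv2.imwrite(f"pics/{n}0.png",f["image"][:,:,::-1]); np.savez(f"{n}0.npz",**f)
    print(n,f["fx"],f["fy"],f["cx"],f["cy"],np.round(f["R"],3).tolist(),f["t"], -f["R"].T@f["t"])
s=robot.sense();print(s,robot.nose_length)
E
```

```text
top 374.5691981089139 374.5691981089139 318.78315179505876 200.01681493863748 [[-0.018, -1.0, 0.018], [-0.994, 0.016, -0.104], [0.104, -0.019, -0.994]] [-0.00236286  0.54276536  1.22758507] [0.41255967 0.01245709 1.27718607]
side 420.1024608088583 420.1024608088583 318.1064334834466 201.90210390504654 [[-0.999, -0.04, -0.002], [-0.018, 0.505, -0.863], [0.035, -0.862, -0.506]] [0.52751419 0.11404486 1.04277438] [0.49231619 0.86226111 0.62672674]
{'t': 0.1, 'joint_pos': array([-1.28989765,  0.46939887, -0.04857909,  1.53353167,  0.02411279,
        1.1410462 , -0.0822874 ]), 'joint_velocities': array([ 1.15868263e-03, -1.94335197e-03,  9.28724279e-04, -4.54905741e-03,
        3.35237005e-03, -6.04134642e-05, -1.68616884e-04]), 'effort': array([ 4.22805897e-04, -5.11513925e+01, -4.72391141e-02, -2.38389891e+01,
        1.07371403e-02,  4.36739501e-03, -4.65982453e-06]), 'tcp_pos': array([0.20563195, 0.64239305, 0.24135876]), 'tcp_rot': array([-3.13979638e+00,  8.17773238e-05,  2.83182591e+00]), 'wrist_force': array([-0.26441414, -0.2188819 ,  0.66986261]), 'torque': array([0.02787132, 0.02079429, 0.0242934 ]), 'gripper_force': 0.0, 'opening': 1.0037724299402184} 0.011
```

View pics/top0.png

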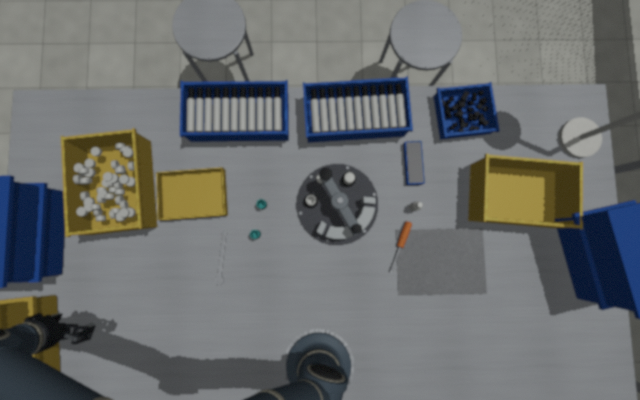

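View pics/side0.png

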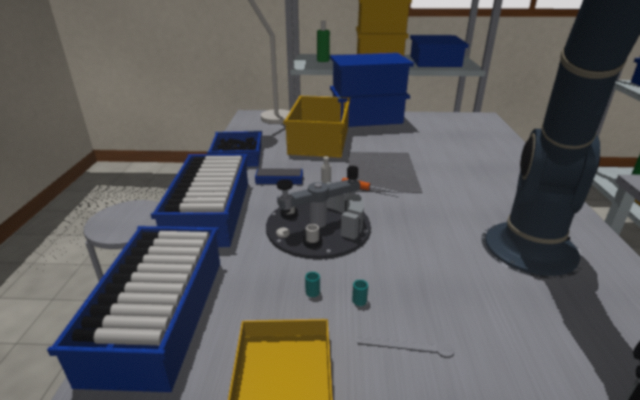

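```bash
python3 - <<'E'
import numpy as np,cv2
a=np.load("top0.npz")["image"][155:250,285:390,::-1]; b=np.load("side0.npz")["image"][150:260,255:385,::-1]
a=cv2.resize(a,(398,360),interpolation=3);b=cv2.resize(b,(400,338),interpolation=3)
c=np.zeros((360,798,3),np.uint8);c[:,:398]=a;c[:338,398:]=b
cv2.imwrite("pics/crop.png",cv2.convertScaleAbs(c,alpha=1.5))
f=np.load("top0.npz"); 
v,u=np.mgrid[150:255,280:420]; z=f["range_z"][150:255,280:420]
P=np.stack([(u-f["cx"])/f["fx"]*z,(v-f["cy"])/f["fy"]*z,z],-1)-f["t"]; P=P@f["R"]
h=P[...,2]; g=f["image"][150:255,280:420].astype(int).max(-1)
def comp(m,nm):
    n,l,s,c=cv2.connectedComponentsWithStats(m.astype(np.uint8))
    for i in range(1,n):
        if s[i,4]>8: print(nm,c[i]+[280,150],s[i,4],np.round(np.median(P[l==i],0),3),np.round(P[l==i].mean(0),3))
comp(h>.135,"h>135");comp((h>.1)&(h<.125),"bar");comp((h>.065)&(h<.085),"quad");comp((h>.05)&(h<.072)&(g>100),"units");comp((h>.006)&(h<.018)&(g<90),"plate")
E
```

```text
h>135 [325.05109489 174.08029197] 137 [ 0.608 -0.03   0.154] [ 0.607 -0.03   0.163]
h>135 [356.27380952 228.52380952] 84 [ 0.442 -0.119  0.153] [ 0.442 -0.119  0.166]
bar [339.88461538 203.31939799] 598 [ 0.52  -0.078  0.116] [ 0.522 -0.076  0.117]
quad [349.03333333 177.21666667] 60 [ 0.613 -0.111  0.068] [ 0.612 -0.111  0.068]
quad [368.82089552 200.2238806 ] 67 [ 0.535 -0.174  0.075] [ 0.534 -0.173  0.075]
quad [417.14285714 205.85714286] 14 [ 0.513 -0.327  0.079] [ 0.513 -0.328  0.077]
quad [365.15879828 216.8111588 ] 233 [ 0.48  -0.159  0.075] [ 0.481 -0.159  0.075]
quad [320.90769231 227.83076923] 65 [ 0.448 -0.016  0.075] [ 0.448 -0.016  0.075]
quad [338.53100775 232.86821705] 258 [ 0.431 -0.072  0.075] [ 0.431 -0.072  0.075]
units [348.94666667 177.42666667] 75 [ 0.612 -0.112  0.067] [ 0.611 -0.111  0.067]
units [310.4        199.66666667] 30 [0.542 0.016 0.058] [0.541 0.016 0.058]
units [367.66666667 206.44444444] 9 [ 0.517 -0.172  0.055] [ 0.516 -0.171  0.056]
plate [331.55828877 202.1083779 ] 2805 [ 0.541 -0.049  0.012] [ 0.537 -0.056  0.012]
plate [372.43076923 216.98461538] 65 [ 0.48  -0.195  0.012] [ 0.484 -0.193  0.012]
```

View pics/crop.png

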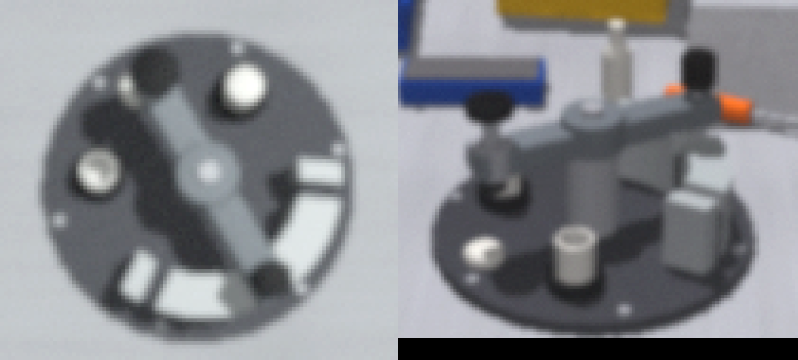

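The zoom shows the capped unit at top px (349,177), at (0.612, -0.111) and 67 mm high as expected. The open unit, with its hole, is at px (310,200). The ram is at px (325,174) and the knob at px (356,228), and the two are 188 mm apart (190 nominal). The pivot is at about (0.529, -0.072), parked yaw is 0.49, and the capped nest is at -0.93 relative, so I turn the head to -0.95.

```bash
cat >h.py <<'E'
from plant import robot
import numpy as np
ram0=np.array([.608,-.030]); knob0=np.array([.442,-.119])
d0=np.arctan2(*(ram0-knob0)[::-1]); piv=knob0+(ram0-knob0)*100/190
def kn(th,c=piv,r=.1): return c-r*np.array([np.cos(d0+th),np.sin(d0+th)])
def rm(th,c=piv,r=.09): return c+r*np.array([np.cos(d0+th),np.sin(d0+th)])
def st(): 
    s=robot.sense(); print(round(s["t"],2),s["tcp_pos"].round(4),s["tcp_rot"].round(3),"F",s["wrist_force"].round(2),"op",round(s["opening"],3),"g",round(s["gripper_force"],1)); return s
E
python3 - <<'E'
from h import *
print(d0,piv)
for off in (0,np.pi):
  for th in (0,-.25,-.5,-.75,-.95):
    for z in (.132,.15,.25):
      p=kn(th); q=robot.inverse_kinematics([*p,z],[np.pi,0,d0+th+off]); print(off,th,p.round(3),z,None if q is None else np.round(q,2))
print(robot.inverse_kinematics([*rm(-.95),.16],[np.pi,0,d0-.95+np.pi]))
E
```

```text
0.4921434564375544 [ 0.52936842 -0.07215789]
0 0 [ 0.441 -0.119] 0.132 [-0.63  0.4   1.01  2.19 -0.48  0.8  -0.39]
0 0 [ 0.441 -0.119] 0.15 [-0.63  0.34  0.98  2.17 -0.39  0.82 -0.48]
0 0 [ 0.441 -0.119] 0.25 [-0.74  0.13  1.02  2.06 -0.13  1.02 -0.74]
0 -0.25 [ 0.432 -0.096] 0.132 [-0.69  0.36  1.    2.22 -0.44  0.77 -0.72]
0 -0.25 [ 0.432 -0.096] 0.15 [-0.69  0.31  0.98  2.2  -0.36  0.8  -0.81]
0 -0.25 [ 0.432 -0.096] 0.25 [-0.81  0.08  1.01  2.08 -0.08  1.02 -1.09]
0 -0.5 [ 0.429 -0.071] 0.132 [-0.76  0.35  1.01  2.23 -0.43  0.77 -1.04]
0 -0.5 [ 0.429 -0.071] 0.15 [-0.76  0.29  0.99  2.21 -0.35  0.79 -1.12]
0 -0.5 [ 0.429 -0.071] 0.25 [-0.84  0.05  0.97  2.1  -0.05  1.01 -1.42]
0 -0.75 [ 0.433 -0.047] 0.132 [-0.72  0.3   0.88  2.23 -0.35  0.75 -1.44]
0 -0.75 [ 0.433 -0.047] 0.15 [-0.73  0.26  0.87  2.21 -0.28  0.78 -1.5 ]
0 -0.75 [ 0.433 -0.047] 0.25 [-0.77  0.05  0.82  2.09 -0.04  1.01 -1.75]
0 -0.95 [ 0.44  -0.028] 0.132 [-0.93  0.42  1.13  2.22 -0.53  0.81 -1.48]
0 -0.95 [ 0.44  -0.028] 0.15 [-0.95  0.36  1.13  2.21 -0.45  0.83 -1.55]
0 -0.95 [ 0.44  -0.028] 0.25 [-1.06  0.09  
[... 740 characters left out ...]
53589793 -0.5 [ 0.429 -0.071] 0.25 [-0.58  0.05  0.68  2.09 -0.04  1.01  1.69]
3.141592653589793 -0.75 [ 0.433 -0.047] 0.132 [-0.46  0.25  0.55  2.22 -0.2   0.72  1.54]
3.141592653589793 -0.75 [ 0.433 -0.047] 0.15 [-0.48  0.21  0.57  2.2  -0.16  0.77  1.51]
3.141592653589793 -0.75 [ 0.433 -0.047] 0.25 [-0.59  0.05  0.63  2.09 -0.03  1.01  1.37]
3.141592653589793 -0.95 [ 0.44  -0.028] 0.132 [-0.49  0.25  0.53  2.21 -0.19  0.73  1.29]
3.141592653589793 -0.95 [ 0.44  -0.028] 0.15 [-0.5   0.22  0.54  2.19 -0.16  0.77  1.26]
3.141592653589793 -0.95 [ 0.44  -0.028] 0.25 [-0.59  0.06  0.59  2.08 -0.04  1.01  1.14]
[-0.3270409   0.51580262  0.61342198  1.78187342 -0.35493662  0.9562203
  1.54595158]
```

```bash
python3 - <<'E'
from h import *
p=kn(0)
robot.goto([*p,.24],[np.pi,0,d0]); st()
robot.grip(.65)
print(robot.move_straight([*p,.134],vel=.12,contact_N=8)); st()
robot.grip(0,strength=45); st()
import cv2
f=robot.grab_frame("side"); cv2.imwrite("pics/s1.png",cv2.resize(f["image"][100:270,225:445,::-1],None,fx=3,fy=3,interpolation=3))
E
```

```text
2.91 [ 0.4417 -0.1186  0.24  ] [3.141 0.    0.494] F [ 0.61  0.17 -0.48] op 0.998 g 0.0
False
4.35 [ 0.4417 -0.1196  0.1345] [ 3.141e+00 -1.000e-03  4.920e-01] F [0.09 0.29 0.41] op 0.65 g 0.0
4.7 [ 0.4421 -0.12    0.1349] [ 3.14e+00 -2.00e-03  4.92e-01] F [ 0.28 -1.21  6.53] op 0.336 g 44.3
```

View pics/s1.png

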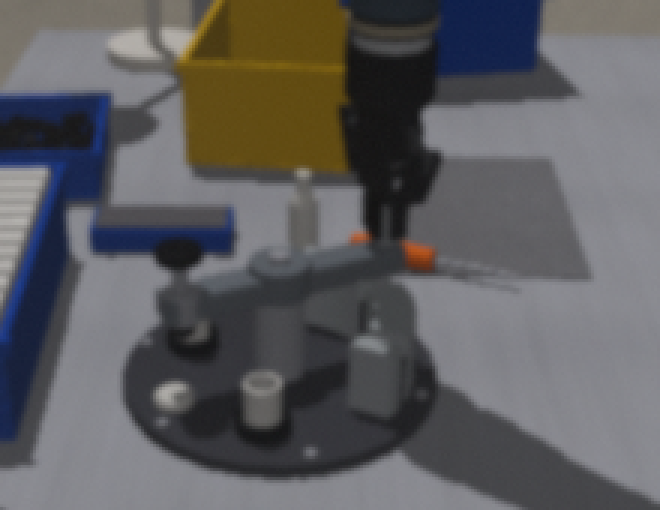

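The side view shows the knob gripped at px (385,230), fingers just above the bar. Next: lift and swing.

```bash
python3 - <<'E'
from h import *
s=st(); p0=s["tcp_pos"]; z0=p0[2]
robot.move_straight([p0[0],p0[1],z0+.015],vel=.05); st()
# tangential position measured by the grip: re-derive start angle about pivot
v=piv-p0[:2]; a0=np.arctan2(v[1],v[0]); r=np.hypot(*v); print("a0",a0,"r",r)
N=7
for th in np.linspace(0,-.95,N+1)[1:]:
    c=piv-r*np.array([np.cos(a0+th),np.sin(a0+th)])
    robot.move_straight([*c,z0+.015],vel=.06,attitude=[np.pi,0,a0+th]); s=st()
robot.move_straight([*c,z0],vel=.05); s=st()
v=piv-s["tcp_pos"][:2]; print("turn",np.arctan2(v[1],v[0])-a0)
E
```

```text
4.75 [ 0.4421 -0.12    0.1349] [ 3.14e+00 -2.00e-03  4.92e-01] F [-0.45 -1.48  6.7 ] op 0.335 g 44.3
5.22 [ 0.4419 -0.1198  0.1498] [-3.141 -0.     0.492] F [ 2.39 -0.71 -5.51] op 0.337 g 44.8
a0 0.5017490558782057 r 0.09950931840696797
5.59 [ 0.4367 -0.1079  0.1499] [ 3.141 -0.     0.367] F [ 2.04 -0.93 -5.  ] op 0.342 g 44.9
5.97 [ 0.4329 -0.0951  0.15  ] [ 3.141e+00 -1.000e-03  2.330e-01] F [ 3.39  0.05 -5.32] op 0.342 g 45.0
6.34 [ 0.4308 -0.0819  0.1501] [ 3.141e+00 -1.000e-03  9.700e-02] F [ 3.78 -0.58 -6.48] op 0.337 g 45.1
6.72 [ 0.4305 -0.0685  0.1501] [ 3.141e+00 -1.000e-03 -3.800e-02] F [ 6.26 -0.4  -5.79] op 0.341 g 45.1
7.09 [ 0.4321 -0.0551  0.1501] [ 3.141e+00 -1.000e-03 -1.740e-01] F [ 5.12 -1.   -5.54] op 0.336 g 45.1
7.47 [ 0.4355 -0.0421  0.1501] [ 3.141e+00 -2.000e-03 -3.100e-01] F [ 4.9  -0.47 -5.96] op 0.33 g 45.2
7.84 [ 0.4405 -0.0296  0.1501] [ 3.141e+00 -1.000e-03 -4.450e-01] F [ 6.21 -0.55 -6.  ] op 0.339 g 45.2
8.29 [ 0.4405 -0.0295  0.135 ] [-3.141e+00 -1.000e-03 -4.470e-01] F [ 5.72 -1.23 -0.76] op 0.339 g 45.7
turn -0.949110546110236
```

```bash
python3 - <<'E'
from h import *
import cv2
s=st(); p=s["tcp_pos"]
robot.grip(.65); st()
robot.move_straight([p[0],p[1],.24],vel=.15)
robot.goto([.55,.15,.30],[np.pi,0,d0-.95]); st()
f=robot.grab_frame("top")
v,u=np.mgrid[150:255,280:420]; z=f["range_z"][150:255,280:420]
P=(np.stack([(u-f["cx"])/f["fx"]*z,(v-f["cy"])/f["fy"]*z,z],-1)-f["t"])@f["R"]
for q,n in((p[:2],"knob"),(rm(-.95),"ram")):
    m=(np.hypot(*(P[...,:2]-q).transpose(2,0,1))<.03)&(P[...,2]>.135)&(P[...,2]<.19); print(n,q,m.sum(),np.median(P[m],0),P[m].mean(0))
a=cv2.resize(f["image"][150:255,285:390,::-1],(400,400),interpolation=3)
g=robot.grab_frame("side");b=cv2.resize(g["image"][150:260,265:375,::-1],(400,400),interpolation=3)
cv2.imwrite("pics/c2.png",cv2.convertScaleAbs(np.hstack([a,b]),alpha=1.4))
E
```

```text
8.29 [ 0.4405 -0.0295  0.135 ] [-3.141e+00 -1.000e-03 -4.470e-01] F [ 5.72 -1.23 -0.76] op 0.339 g 45.7
8.67 [ 0.4388 -0.0289  0.1345] [ 3.141e+00  2.000e-03 -4.480e-01] F [-0.04  0.38 -0.38] op 0.651 g 0.0
10.39 [0.5493 0.1476 0.2992] [ 3.139e+00  1.000e-03 -4.610e-01] F [-0.08  0.14 -0.07] op 0.65 g 0.0
knob [ 0.44052138 -0.02952864] 76 [ 0.44058209 -0.02936484  0.15328133] [ 0.44039622 -0.02920676  0.15303112]
ram [ 0.6100986  -0.11194027] 136 [ 0.61042692 -0.11175584  0.1544975 ] [ 0.61036287 -0.11202087  0.15446789]
```

View pics/c2.png

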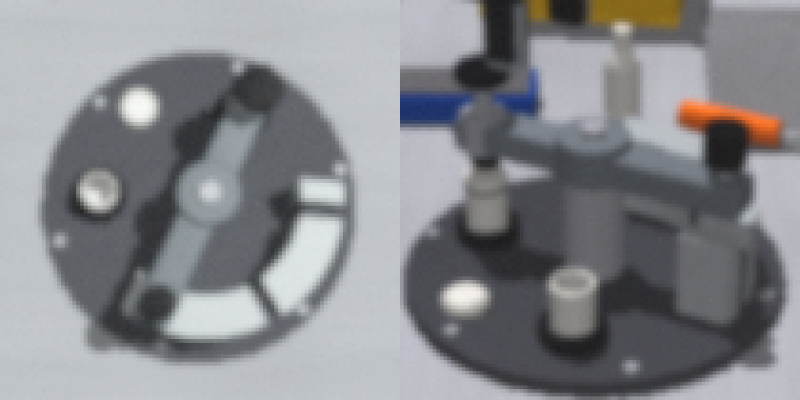

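The knob top is at 0.153 m, the same as when parked, so the pin is fully in the notch. The ram (top px ~(258,88) in the crop) stands over the capped unit at (0.610, -0.112). Next: press.

```bash
python3 - <<'E'
from h import *
x,y=.6104,-.1119
robot.grip(0,strength=40); yaw=d0-.95
robot.goto([x,y,.20],[np.pi,0,yaw]); robot.sleep(.3); s=st(); f0=s["wrist_force"][2]
print(robot.move_straight([x,y,.155],vel=.02,contact_N=2)); s=st(); zc=s["tcp_pos"][2]
for d in (.003,.006,.009,.011):
    robot.move_straight([x,y,zc-d],vel=.02); robot.sleep(.2); s=st(); print(zc-s["tcp_pos"][2],s["wrist_force"][2]-f0)
E
```

```text
12.47 [ 0.6108 -0.1106  0.2003] [-3.141 -0.    -0.456] F [ 0.12 -1.13 -0.01] op -0.001 g 0.0
True
14.03 [ 0.6104 -0.1119  0.1651] [ 3.141  0.    -0.458] F [0.71 0.09 2.91] op 0.004 g 1.6
14.51 [ 0.6104 -0.1119  0.1622] [ 3.141e+00  2.000e-03 -4.580e-01] F [0.28 0.51 3.76] op 0.0 g 1.8
0.0029203957715786266 3.767176836689982
15.01 [ 0.6104 -0.1119  0.1592] [ 3.141e+00  2.000e-03 -4.580e-01] F [-0.4   0.64  3.99] op 0.001 g 2.0
0.005954490503349258 3.996110785532899
15.51 [ 0.6104 -0.1119  0.1568] [-3.141e+00  2.000e-03 -4.580e-01] F [-1.88  0.78  8.26] op -0.0 g 4.2
0.008303378443566684 8.261245691559601
15.96 [ 0.6105 -0.1119  0.1551] [-3.141e+00  2.000e-03 -4.580e-01] F [-2.52  1.05  9.49] op 0.001 g 4.9
0.010080047991160107 9.492283934834562
```

```bash
python3 - <<'E'
from h import *
import cv2
x,y=.6104,-.1119; cmd=.1541
for _ in range(4):
    z=robot.sense()["tcp_pos"][2]; e=.1522-z
    if abs(e)<.0003: break
    cmd+=e; robot.move_straight([x,y,cmd],vel=.02); robot.sleep(.3); st()
robot.sleep(5); st()
f=robot.grab_frame("side"); cv2.imwrite("pics/s3.png",cv2.resize(f["image"][100:270,225:445,::-1],None,fx=3,fy=3,interpolation=3))
E
```

```text
16.55 [ 0.6105 -0.1119  0.1525] [-3.141e+00  2.000e-03 -4.580e-01] F [-4.3   1.68 12.19] op -0.001 g 5.9
21.55 [ 0.6105 -0.1119  0.1525] [-3.141e+00  2.000e-03 -4.580e-01] F [-3.61  1.83 11.38] op 0.002 g 5.9
```

View pics/s3.png

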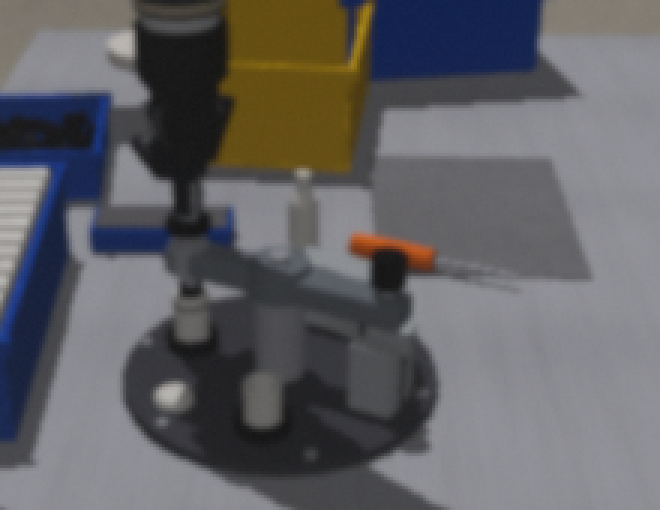

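The side view shows the ram cap (px (188,225)) held down by the shut fingers, its foot on the upright capped unit. The open unit and spare cap have not moved. The force of 11.4–12.2 N matches about 13.7 mm of travel.

```bash
python3 -c "
from plant import robot
print(robot.close_job())"
```

```text
the job is handed in; nothing more can be done
None
```

The job is handed in: the head is indexed over the capped unit with the pin fully down, and the ram was held about 14 mm down (about 12 N) for five seconds, with the robot still pressing at hand-in, about 22 s in.

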